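# Pack the jar that fits and shut the paint case

### The job

Two black paint jars stand on the cloth between the wooden paint case and the tub of water (not the ones in the clutter beyond that tub); only the shorter of the two fits under the lid of the open case. Stand that jar upright on the bare floor of the case, beside the paint tube already packed there, let go of it, then shut the lid fully. Leave the larger jar standing where it is.

Things in the scene. Friction and masses are not known exactly. Their poses are not given: they have to be found in the camera images.
- small_jar: The shorter black paint jar, a plain upright cylinder: 55 mm across at its cap (upper 14 mm), 52 mm across below, 54 mm tall, 0.16 kg; stands on the desk at the start. Its cap does not turn. Origin at the centre of its underside, z up; any yaw is alike.
- large_jar: The larger black paint jar of the same form, 76 mm across, 82 mm tall: too tall for the case. Leave it standing where it is. Origin at the centre of its underside.
- case: Pale wooden case, fixed; 166 (x) x 206 (y) x 70 mm; floor and walls 8 mm, so inside 150 x 190 mm, 62 mm deep. Origin: centre of its underside on the desk; x points from the front wall (near the robot) to the hinged wall, y left, z up. A paint tube 21 mm high lies inside along the +y wall (y above +50 mm); the rest of the floor is bare, its middle at x = 0, y = -25 mm.
- case_lid (a joint): Angle of the case's flat lid, rad: 0 shut on the rim; 1.6 to 1.85 at the start (leaning a little back, away from the robot). Hinge line along the case's y at x = +83, z = 70 mm in its frame. Lid 9 mm thick, 206 wide, reaches 174 mm from the hinge, 8 mm past the front wall. Stiff: it stays where left; 2 to 4 N on its outer face near the free edge moves it; push it all the way down.
Not all that is in view belongs to the job. Of the things shaped like the small_jar, the black one is meant.

How it is judged:
On the way:
1. the short jar stands upright on the case's floor, let go, while the lid is still open (x of small_jar in the frame of case between -0.06 and 0.06 m and y of small_jar in the frame of case between -0.08 and 0.08 m and z of small_jar in the frame of case below 0.014 m and angle between small_jar's own z axis and vertical below 0.17 rad and contact force between the fingers and small_jar below 0.3 N and value of joint case_lid above 0.5 rad), for 0.2 s.
At the end, for the whole second after the job is handed in: The lid is shut (hinge below 0.06 rad, about 10 mm at its front edge); the short jar is inside the case, its underside on the case's floor (within 6 mm), upright within 10 degrees and at rest; the larger jar still stands upright within 30 mm of where it was (value of joint case_lid below 0.06 rad and x of small_jar in the frame of case between -0.06 and 0.06 m and y of small_jar in the frame of case between -0.08 and 0.08 m and z of small_jar in the frame of case below 0.014 m and angle between each of small_jar, large_jar's own z axis and vertical below 0.17 rad and linear speed of small_jar below 0.02 m/s and distance of large_jar from where it was at the start of the episode below 0.03 m); the robot touches nothing.
It fails at once if the larger jar is knocked over or shifted by more than 30 mm (distance of large_jar from where it was at the start of the episode above 0.03 m or angle between large_jar's own z axis and vertical above 0.3 rad).
It also fails if it takes over 54 s, if anything falls off the work surface, if the arm or the gripper's body presses on something with over 40 N, if the wrist force passes 120 N, or if a joint passes its speed limit or range.

### The arm

A 6-joint arm with a two-finger parallel gripper is mounted at the origin on a cart in front of the work surface, level with it; the furniture and walls round the work are solid. World frame = base frame: x ahead of the robot, y to its left, z up, the work surface at z = 0. Lengths are in m, angles in rad, forces in N, time in s.
With the tool pointing down it reaches from about 0.325 to 0.925 m from the base axis. Payload 3.1 kg.
Tool frame: the origin (TCP) lies midway between the tips of the shut fingers; the grasp point (between the pads) lies behind it (bot.tcp_to_grasp is the z of the grasp point in the tool frame, in m); z points along the fingers, x is the direction in which the jaws open and shut, and the axes are right-handed (so a half turn about z gives the same grasp; the last joint's range is limited). The gripper opens to 85 mm and grips with 20 to 120 N. Pads are 22 mm wide; open, the fingers measure 114 mm over their backs; the gripper's body (76 mm by 85 mm) begins 54 mm behind the grasp point. The pads swing forward as they close: fully open they stand 13 mm farther back than shut.
Start: joints at [-1.325, 0.217, 1.613, -0, 1.311, -0.112], TCP at [0.219, -0.585, 0.231] pointing down, gripper open.
Joint ranges: [-2.75, 2.75], [-0.78, 2.1], [0.31, 2.55], [-1.13, 4.27], [0.13, 2.63], [-2.58, 2.58]. Speed limits (rad/s): [2.79, 2.79, 3.14, 3.14, 3.14, 3.14].

### API

Orientations are given as a unit quaternion [x, y, z, w].
In Python, from cell import bot gives the robot as it stands.
- The arm moves only by the tool send_rows, never from a script. Its argument "deltas" is a list of rows, each a list of 7 numbers: the finger opening in mm, from 0 to 85.4, then the shift along the tool's x, y, z in mm, then the turn, a rotation vector about the tool's x, y, z in degrees. A call has 1 to 8 rows; each row is the pose to reach, as a shift and turn from the pose commanded when the call began, along the tool's axes at that moment; what a row does not reach only later rows make up. A row lasts 1/8 s, in which the tool goes at most 62.5 mm and 10.7 degrees, less where a joint would pass 70% of its speed; a pose out of reach is approached as far as the arm can. A call with a gripper value outside its range is refused whole. The fingers move at their own pace and stop on an object; "newtons" is the grip in N (left out, the last holds). Time passes only in rows, so rows that repeat a pose let the fingers close. It gives the time, the measured TCP pose, the force and the opening at its end, in the units of the state.
- bot.observe(): the state, without advancing time (a new reading comes with each control period).
- bot.read_camera(name): name is "side" or "top" or "wrist"; returns a dict with "image" (480x640x3 uint8, blue, green, red), "K" (3x3 intrinsics, pixels), "rvec" (rotation vector, rad) and "tvec" (3), from world to camera coordinates, as OpenCV has them. Camera axes: x right, y down, z forward; pixel columns grow to the right and rows downward; lengths in m; the calibration is good to about 2 mm. A picture is of the moment at which its call begins. There is no depth.
- bot.job_done(): hands the job in, once; it reports no verdict.
The state is a dict: "time_s": time; "q": joint angles; "qd": joint speeds; "tau": joint torques, N m; "position": TCP position; "eef_rot": TCP orientation; "ft_force": force on the tool from outside, world axes, zero at the start; "moment": the same for the moment, N m; "opening": finger opening in m.
Only numpy, scipy, OpenCV 4.12 (cv2) and the standard library are available. Lean on these libraries where they do the work, as an engineer would, in place of code of your own. Each camera call takes 0.05 s, during which the arm holds its last target. There are 200 camera calls.

## Working session

There is one attempt and no reset: what is moved stays moved. The work goes in short steps, Python scripts to look and compute and a tool call to move; the robot and the scene stay as the last step left them, time stands still between calls to the robot, and variables do not carry over. Pictures are saved under pics/ and viewed, about 8 in all and at most 12, crops included, and the job is handed in when it is done.

Besides the shell and the picture viewer there is one more tool, called after "Request:" as name(argument=value, ...), one argument or row to a line, values as JSON. send_rows: Moves the arm, as the interface text tells. Its arguments: {"type":"object","properties":{"deltas":{"type":"array","items":{"type":"array","items":{"type":"number"}}},"newtons":{"type":"number"}},"required":["deltas"]}

```bash
mkdir -p pics; python3 - <<'E'
from cell import bot
import cv2,numpy as np,pickle
d={}
for n in("top","side"):
    c=bot.read_camera(n);d[n]=c;cv2.imwrite(f"pics/{n}0.png",c["image"])
    R=cv2.Rodrigues(np.array(c["rvec"]))[0];print(n,np.round(c["K"],1).tolist(),(-R.T@np.array(c["tvec"]).ravel()).round(3))
pickle.dump(d,open("c.pkl","wb"));s=bot.observe();print(s,bot.tcp_to_grasp)
E
```

```text
top [[480.6, 0.0, 318.2], [0.0, 480.6, 240.2], [0.0, 0.0, 1.0]] [0.496 0.247 1.19 ]
side [[493.0, 0.0, 320.7], [0.0, 493.0, 242.2], [0.0, 0.0, 1.0]] [0.024 1.055 0.666]
{'time_s': 0.1, 'q': array([-1.32522865e+00,  2.17694641e-01,  1.61481428e+00, -1.13568439e-05,
        1.31127940e+00, -1.12178682e-01]), 'qd': array([ 0.00067596, -0.00262443, -0.00435566,  0.00132105,  0.00160241,
       -0.00167834]), 'tau': array([-6.82324244e-04, -3.98074329e+01, -3.04970527e+01, -2.33485907e-04,
        4.18170355e-03,  6.56626199e-06]), 'position': array([ 0.21870014, -0.58469049,  0.23006775]), 'eef_rot': array([ 8.21634128e-01, -5.70014171e-01, -8.29908288e-04, -7.18694944e-04]), 'ft_force': array([0.56176679, 0.26505702, 0.07451549]), 'moment': array([-0.02363902, -0.00999899,  0.02904356]), 'opening': 0.08533353812713591} -0.0187
```

View pics/top0.png

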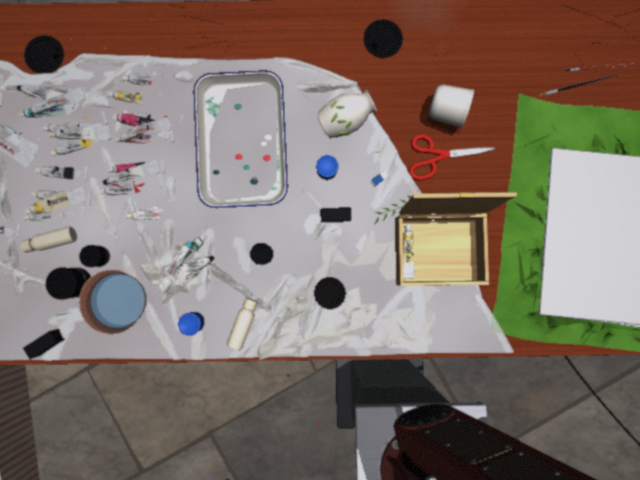

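View pics/side0.png

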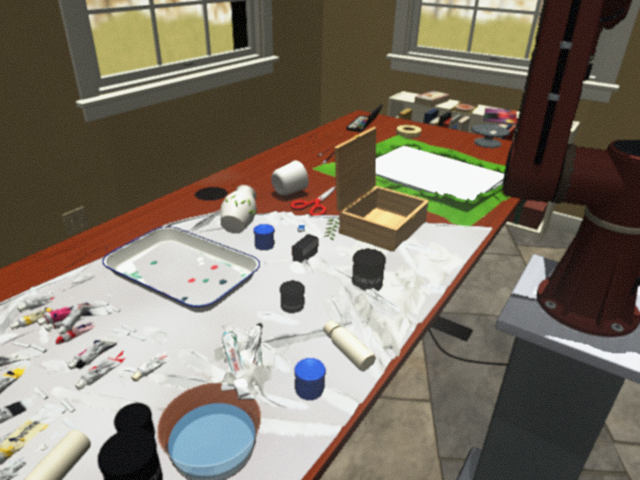

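The top view shows the small black jar at (261,254), the large one at (330,293), and the case at about (398–487, 195–285). The side view agrees: small jar (292,296), large jar (368,270). I'll enlarge both.

```bash
cat > h.py <<'E'
import cv2,numpy as np,pickle
d=pickle.load(open("c.pkl","rb"))
def ray(n,u,v,z,c=None):
    c=c or d[n];R=cv2.Rodrigues(np.array(c["rvec"]))[0];o=-R.T@np.array(c["tvec"]).ravel()
    r=R.T@np.linalg.inv(c["K"])@[u,v,1];return (o+r*(z-o[2])/r[2])[:2].round(4)
def proj(n,P,c=None):
    c=c or d[n];return cv2.projectPoints(np.array(P,float).reshape(-1,3),np.array(c["rvec"]),np.array(c["tvec"]),np.array(c["K"]),None)[0][:,0].round(1)
E
python3 - <<'E'
from h import *
t=d["top"]["image"][180:310,240:520];cv2.imwrite("pics/tc.png",cv2.resize(t,None,fx=2.85,fy=2.85,interpolation=cv2.INTER_CUBIC))
t=d["side"]["image"][120:320,260:450];cv2.imwrite("pics/sc.png",cv2.resize(t,None,fx=3,fy=3,interpolation=cv2.INTER_CUBIC))
print(ray("top",261,254,.054),ray("top",330,293,.082),ray("top",398,284,.07),ray("top",486,284,.07),ray("top",442,248,.07))
E
```

```text
[0.5241 0.38  ] [0.4311 0.2193] [0.4485 0.0606] [ 0.445  -0.1439] [ 0.5305 -0.0442]
```

View pics/tc.png

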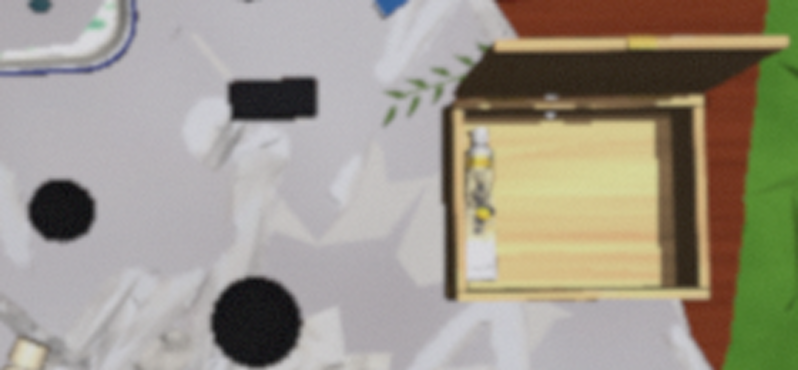

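View pics/sc.png

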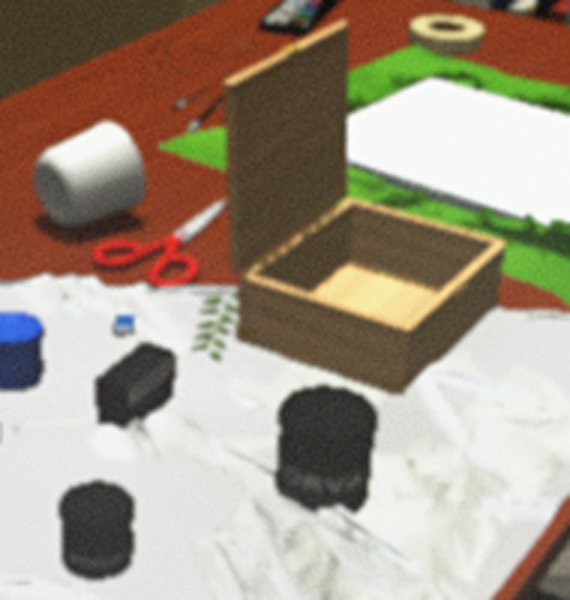

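```bash
python3 - <<'E'
from h import *
f=lambda x,y,z:ray("top",240+(x+.5)/2.85-.5,180+(y+.5)/2.85-.5,z)
g=lambda x,y,z:ray("side",260+(x+.5)/3-.5,120+(y+.5)/3-.5,z)
for n,p in dict(small=(62,210,.054),sl=(29,210,.054),sr=(95,210,.054),large=(256,321,.082),ll=(211,321,.082),lr=(301,321,.082)).items(): print(n,f(*p))
A=[f(457,299,.07),f(710,298,.07),f(703,96,.07),f(455,105,.07)]
print("top rim FL FR BR BL",A)
print("side rim FL,FR",g(408,329,.07),g(503,243,.07),"BL",g(240,277,.07))
print("side jars: small top",g(97,503,.054),"large top",g(327,408,.082))
# jar by full silhouette masks: 
# lid free edge
print("lid edge z.24",f(495,46,.24),f(788,42,.24))
c=np.mean(A[:2],0);v=A[1]-A[0];print("yaw",np.arctan2(v[0],-v[1]), "len",np.linalg.norm(v))
E
```

```text
small [0.5256 0.3789]
sl [0.526  0.4063]
sr [0.5251 0.3516]
large [0.4328 0.2204]
ll [0.4334 0.2567]
lr [0.4321 0.1842]
top rim FL FR BR BL [array([0.4471, 0.056 ]), array([ 0.4444, -0.1504]), array([ 0.6098, -0.1505]), array([0.6058, 0.0535])]
side rim FL,FR [0.4447 0.0553] [ 0.4451 -0.1443] BL [0.6061 0.0581]
side jars: small top [0.523  0.3823] large top [0.4321 0.2192]
lid edge z.24 [0.6301 0.0538] [ 0.6294 -0.1509]
yaw -0.0130806492499857 len 0.20641765912828292
```

Both cameras put the small jar at (0.525, 0.380) and the large one at (0.432, 0.220). The measured widths (55 and 73 mm) and the 206 mm case front fit the sizes given. The case centre is at about (0.527, -0.047) with yaw near 0. I'll move towards the small jar and turn the jaws along world x.

Request:
send_rows(
  deltas=[
    [70,-49,-38,0,0,0,-8.7],
    [70,-98,-76,0,0,0,-17.4],
    [70,-147,-114,0,0,0,-26.1],
    [70,-196,-152,0,0,0,-34.8],
    [70,-245,-190,0,0,0,-43.5],
    [70,-294,-228,0,0,0,-52.2],
    [70,-343,-266,0,0,0,-60.9],
    [70,-392,-304,0,0,0,-69.5],
  ],
  newtons=40,
)

```text
time_s: 1.1
position: [0.3663, -0.1098, 0.2311]
eef_rot: [1.0, 0.002, 0.0, 0.0]
ft_force: [1.3, 1.1, -0.8]
opening: 0.0701
```

Request:
send_rows(
  deltas=[
    [70,20,-58,0,0,0,0],
    [70,40,-116,0,0,0,0],
    [70,60,-174,0,0,0,0],
    [70,80,-232,0,0,0,0],
    [70,100,-290,0,0,0,0],
    [70,120,-348,0,0,0,0],
    [70,140,-406,0,0,0,0],
    [70,158,-464,0,0,0,0],
  ],
)

```text
time_s: 2.1
position: [0.5245, 0.3541, 0.2306]
eef_rot: [1.0, 0.0, -0.0, 0.0]
ft_force: [0.8, 0.7, -0.6]
opening: 0.07
```

Request:
send_rows(
  deltas=[
    [70,0,-26,30,0,0,0],
    [70,0,-26,70,0,0,0],
    [70,0,-26,90,0,0,0],
    [70,0,-26,90,0,0,0],
  ],
)

```text
time_s: 2.6
position: [0.5227, 0.377, 0.1387]
eef_rot: [1.0, -0.0, -0.002, 0.001]
ft_force: [-0.1, -0.4, 0.1]
opening: 0.07
```

```bash
python3 - <<'E'
from h import *
from cell import bot
s=bot.observe();print(s["time_s"],s["position"],s["eef_rot"],s["ft_force"])
c=bot.read_camera("wrist");cv2.imwrite("pics/w1.png",c["image"]);pickle.dump(c,open("w.pkl","wb"))
p=s["position"];print("TCP px",proj("",[p,[.525,.38,.054],[.5525,.38,.054],[.4975,.38,.054],[.525,.4075,.054],[.525,.3525,.054]],c).tolist())
E
```

```text
2.6 [0.52273661 0.37695081 0.13867864] [ 9.99996414e-01 -1.97618702e-04 -2.31982682e-03  1.32326589e-03] [-0.12009856 -0.36643241  0.07811426]
TCP px [[318.8, 314.3], [323.7, 241.2], [368.8, 241.2], [278.6, 241.2], [323.7, 196.8], [323.6, 282.5]]
```

View pics/w1.png

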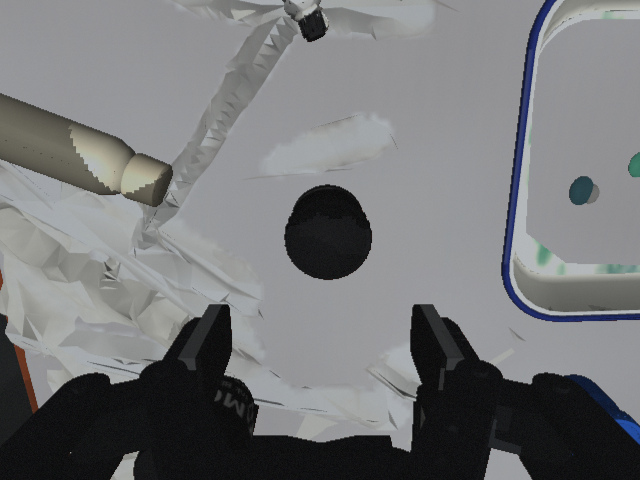

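The wrist view shows the small jar's cap spanning u 285–372 with its near edge at v 279. That puts the jar at about (0.527, 0.382). Correct by +4 mm in x and +4 mm in y, then descend.

Request:
send_rows(
  deltas=[
    [75,3,-4,0,0,0,0],
    [75,3,-4,40,0,0,0],
    [75,3,-4,80,0,0,0],
    [75,3,-4,105,0,0,0],
    [75,3,-4,122,0,0,0],
    [75,3,-4,122,0,0,0],
  ],
)

```text
time_s: 3.4
position: [0.5274, 0.3821, 0.0191]
eef_rot: [1.0, -0.0, -0.0, 0.0]
ft_force: [-0.3, -0.8, 0.3]
opening: 0.0751
```

Request:
send_rows(
  deltas=[
    [45,0,0,0,0,0,0],
    [45,0,0,0,0,0,0],
    [45,0,0,0,0,0,0],
    [45,0,0,0,0,0,0],
    [45,0,0,0,0,0,0],
    [45,0,0,0,0,0,0],
  ],
)

```text
time_s: 4.15
position: [0.529, 0.3833, 0.0217]
eef_rot: [1.0, 0.0, 0.002, -0.001]
ft_force: [-1.2, -0.3, 5.8]
opening: 0.0511
```

Request:
send_rows(
  deltas=[
    [45,0,0,-20,0,0,0],
    [45,0,0,-70,0,0,0],
    [45,0,0,-130,0,0,0],
    [45,0,0,-180,0,0,0],
    [45,0,0,-180,0,0,0],
  ],
)

```text
time_s: 4.78
position: [0.5309, 0.3842, 0.2074]
eef_rot: [1.0, 0.0, 0.006, -0.003]
ft_force: [0.8, -0.1, -0.9]
opening: 0.0513
```

```bash
python3 - <<'E'
from h import *
from cell import bot
s=bot.observe();print(s["time_s"],s["position"],s["ft_force"],s["opening"])
c=bot.read_camera("side");d["side"]=c;p=s["position"]
u,v=proj("side",[p])[0].astype(int);print(u,v, proj("side",[p-[0,0,.019],p+[0,0,.035]]).tolist())
im=c["image"];cv2.imwrite("pics/s2.png",cv2.resize(im[max(0,v-90):v+90,u-100:u+100],None,fx=3,fy=3,interpolation=cv2.INTER_CUBIC));print(u-100,max(0,v-90))
pickle.dump((s,c),open("s2.pkl","wb"))
E
```

```text
4.775 [0.53092001 0.38423694 0.20742891] [ 0.84852547 -0.09102701 -0.88945921] 0.05133901868781915
287 222 [[287.8, 230.7], [287.5, 206.0]]
187 132
```

View pics/s2.png

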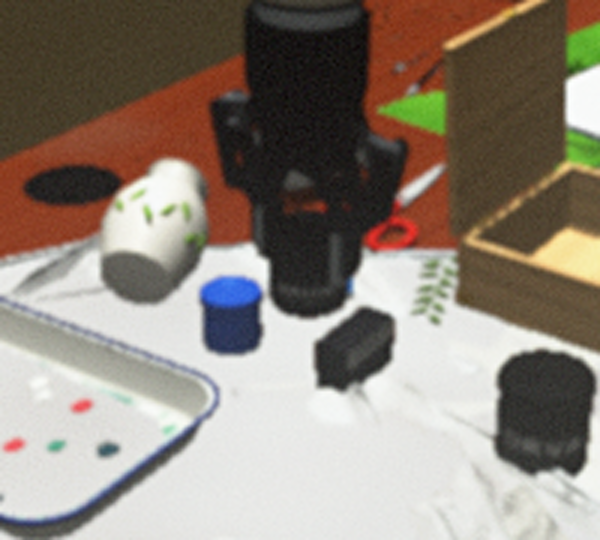

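The jar is held upright, its bottom edge at about (290,237) in the side image, about 20 mm below the TCP. Carry it over the case.

Request:
send_rows(
  deltas=[
    [45,0,55,0,0,0,0],
    [45,0,115,0,0,0,0],
    [45,0,175,0,0,0,0],
    [45,0,235,0,0,0,0],
    [45,0,295,0,0,0,0],
    [45,0,355,0,0,0,0],
    [45,-2,415,0,0,0,0],
    [45,-4,455,0,0,0,0],
  ],
)

```text
time_s: 5.82
position: [0.521, -0.0749, 0.1969]
eef_rot: [1.0, -0.001, -0.002, -0.0]
ft_force: [-0.1, 0.1, -1.8]
opening: 0.0512
```

Request:
send_rows(
  deltas=[
    [45,0,0,0,0,0,0],
    [45,0,0,0,0,0,0],
  ],
)

```text
time_s: 6.08
position: [0.522, -0.0721, 0.1975]
eef_rot: [1.0, -0.0, -0.002, -0.001]
ft_force: [-0.1, 0.4, -0.8]
opening: 0.0509
```

```bash
python3 - <<'E'
from h import *
from cell import bot
s=bot.observe();print(s["time_s"],s["position"],s["ft_force"],s["opening"])
c=bot.read_camera("wrist");cv2.imwrite("pics/w3.png",c["image"])
E
```

```text
6.075 [ 0.52196033 -0.07211888  0.19747686] [-0.09070178  0.39061095 -0.82459661] 0.050918031188735995
```

View pics/w3.png

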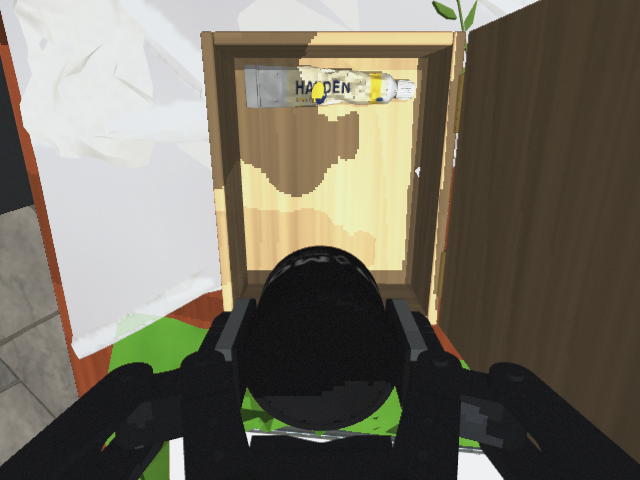

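The wrist view shows the jar centred over the bare floor (u≈320 against floor middle ≈325), with the tube well clear at the far side. Lower it.

Request:
send_rows(
  deltas=[
    [45,4,-2,40,0,0,0],
    [45,4,-2,90,0,0,0],
    [45,4,-2,130,0,0,0],
    [45,4,-2,150,0,0,0],
    [45,4,-2,160,0,0,0],
    [45,4,-2,160,0,0,0],
  ],
)

```text
time_s: 6.88
position: [0.527, -0.0698, 0.0388]
eef_rot: [1.0, 0.001, -0.001, -0.0]
ft_force: [0.2, -0.0, -0.7]
opening: 0.0509
```

Request:
send_rows(
  deltas=[
    [45,0,0,3,0,0,0],
    [45,0,0,6,0,0,0],
    [45,0,0,6,0,0,0],
  ],
)

```text
time_s: 7.25
position: [0.5276, -0.0709, 0.0337]
eef_rot: [1.0, -0.0, 0.0, 0.0]
ft_force: [0.4, 1.2, -1.2]
opening: 0.0511
```

Request:
send_rows(
  deltas=[
    [45,0,0,2,0,0,0],
    [45,0,0,4,0,0,0],
    [45,0,0,4,0,0,0],
  ],
)

```text
time_s: 7.62
position: [0.5276, -0.071, 0.0297]
eef_rot: [1.0, -0.0, 0.0, 0.0]
ft_force: [-1.9, 0.3, 2.5]
opening: 0.0512
```

Contact (Fz went from -1.2 to +2.5 N). Release and retreat straight up.

Request:
send_rows(
  deltas=[
    [72,0,0,0,0,0,0],
    [72,0,0,0,0,0,0],
    [72,0,0,0,0,0,0],
    [72,0,0,0,0,0,0],
    [72,0,0,0,0,0,0],
  ],
)

```text
time_s: 8.25
position: [0.5274, -0.0708, 0.0293]
eef_rot: [1.0, 0.0, -0.0, -0.0]
ft_force: [-0.0, 0.0, -0.4]
opening: 0.0723
```

Request:
send_rows(
  deltas=[
    [72,0,0,-20,0,0,0],
    [72,0,0,-60,0,0,0],
    [72,0,0,-120,0,0,0],
    [60,0,0,-180,0,0,0],
    [30,0,0,-240,0,0,0],
    [0,0,0,-300,0,0,0],
    [0,0,0,-300,0,0,0],
    [0,0,0,-300,0,0,0],
  ],
)

```text
time_s: 9.25
position: [0.5271, -0.0707, 0.329]
eef_rot: [1.0, 0.0, -0.0, -0.0]
ft_force: [-0.4, 0.3, 0.2]
opening: 0.0003
```

```bash
python3 - <<'E'
from h import *
from cell import bot
s=bot.observe();print(s["time_s"],s["position"],s["ft_force"],s["opening"])
c=bot.read_camera("wrist");t=bot.read_camera("side")
pickle.dump(c,open("w.pkl","wb"))
a=cv2.resize(c["image"],(480,360));b=cv2.resize(t["image"][100:270,300:460],(320,340))
o=np.zeros((360,800,3),np.uint8);o[:,:480]=a;o[:340,480:]=b;cv2.imwrite("pics/m4.png",o)
print((proj("",[[.528,-.071,.062],[.701,-.047,.07],[.63,.054,.24],[.63,-.15,.24]],c)*.75).tolist())
E
```

```text
9.25 [ 0.52711713 -0.07072269  0.32901664] [-0.35698072  0.30514272  0.23858848] 0.0002888242196508116
[[240.52499999999998, 142.64999999999998], [368.025, 126.14999999999999], [386.32500000000005, 14.024999999999999], [352.275, 265.20000000000005]]
```

View pics/m4.png

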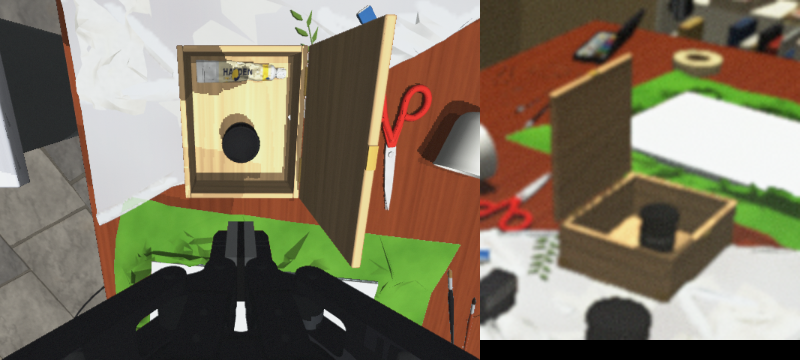

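The jar stands upright on the bare floor with the lid open, and nothing holds it. Next I'll turn the closed fingers 90° and go over behind the lid.

Request:
send_rows(
  deltas=[
    [0,24,-3,0,0,0,10],
    [0,48,-6,0,0,0,20],
    [0,72,-9,0,0,0,30],
    [0,96,-12,0,0,0,40],
    [0,120,-15,0,0,0,50],
    [0,144,-18,0,0,0,60],
    [0,168,-21,0,0,0,70],
    [0,190,-24,0,0,0,80],
  ],
)

```text
time_s: 10.35
position: [0.7171, -0.0465, 0.3257]
eef_rot: [0.764, -0.645, -0.002, 0.001]
ft_force: [-0.4, 1.2, -0.8]
opening: 0.0004
```

Request:
send_rows(
  deltas=[
    [0,0,0,0,0,0,10],
    [0,0,0,0,0,0,10],
    [0,0,0,50,0,0,10],
    [0,0,0,105,0,0,10],
    [0,0,0,105,0,0,10],
  ],
)

```text
time_s: 10.98
position: [0.7121, -0.0461, 0.2156]
eef_rot: [0.708, -0.706, -0.006, 0.005]
ft_force: [-0.9, -0.4, -0.4]
opening: -0.0002
```

Request:
send_rows(
  deltas=[
    [0,0,30,0,0,0,0],
    [0,0,50,0,0,0,0],
    [0,0,65,0,0,0,0],
    [0,0,80,0,0,0,0],
    [0,0,95,2,0,0,0],
    [0,0,110,4,0,0,0],
    [0,0,125,8,0,0,0],
    [0,0,140,14,0,0,0],
  ],
)

```text
time_s: 11.98
position: [0.5799, -0.0473, 0.215]
eef_rot: [0.708, -0.706, 0.004, -0.002]
ft_force: [0.5, 0.1, 1.9]
opening: -0.0
```

Request:
send_rows(
  deltas=[
    [0,0,13,7,0,0,0],
    [0,0,26,15,0,0,0],
    [0,0,39,25,0,0,0],
    [0,0,50,35,0,0,0],
    [0,0,61,46,0,0,0],
    [0,0,71,58,0,0,0],
    [0,0,78,70,0,0,0],
    [0,0,85,82,0,0,0],
  ],
)

```text
time_s: 12.98
position: [0.4919, -0.0467, 0.1273]
eef_rot: [-0.707, 0.707, 0.0, 0.0]
ft_force: [0.6, 0.3, 0.5]
opening: 0.0001
```

Request:
send_rows(
  deltas=[
    [0,0,4,10,0,0,0],
    [0,0,8,21,0,0,0],
    [0,0,11,32,0,0,0],
    [0,0,13,42,0,0,0],
    [0,0,14,48,0,0,0],
    [0,0,14,51,0,0,0],
    [0,0,14,51,0,0,0],
  ],
)

```text
time_s: 13.85
position: [0.478, -0.0467, 0.0789]
eef_rot: [0.707, -0.707, -0.001, 0.001]
ft_force: [-5.5, 0.5, 12.4]
opening: 0.0003
```

```bash
python3 - <<'E'
from h import *
from cell import bot
s=bot.observe();print(s["time_s"],s["position"],s["ft_force"])
t=bot.read_camera("side");cv2.imwrite("pics/s5.png",cv2.resize(t["image"][100:290,270:470],None,fx=3,fy=3,interpolation=cv2.INTER_CUBIC))
E
```

```text
13.85 [ 0.47800733 -0.04671818  0.07892314] [-5.4776975   0.50834536 12.41288382]
```

View pics/s5.png

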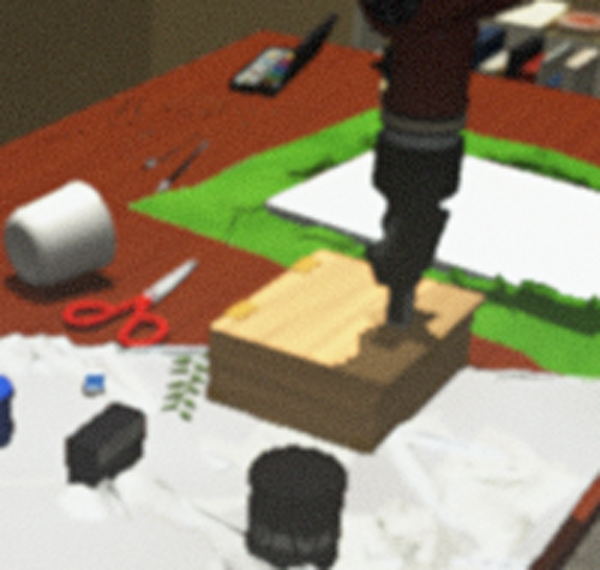

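The lid is down on the rim: TCP z is 0.079, which is exactly the lid-top height, with 12 N of resistance. Press a touch more, then lift away.

Request:
send_rows(
  deltas=[
    [0,0,0,3,0,0,0],
    [0,0,0,3,0,0,0],
    [0,0,0,-10,0,0,0],
    [0,0,0,-50,0,0,0],
    [0,0,0,-110,0,0,0],
    [0,0,0,-150,0,0,0],
    [0,0,0,-150,0,0,0],
  ],
)

```text
time_s: 14.78
position: [0.4813, -0.0475, 0.2318]
eef_rot: [0.707, -0.707, 0.004, -0.002]
ft_force: [0.3, 0.1, -0.1]
opening: 0.0
```

```bash
python3 - <<'E'
from h import *
from cell import bot
s=bot.observe();print(s["time_s"],s["position"],s["ft_force"])
t=bot.read_camera("side");cv2.imwrite("pics/s6.png",cv2.resize(t["image"][100:290,270:470],None,fx=4,fy=3.1,interpolation=cv2.INTER_CUBIC)[:,:800])
print([( (p[0]-270)*4,(p[1]-100)*3.1) for p in proj("side",[[.436,.056,.079],[.436,-.150,.079],[.436,.056,.07],[.61,.056,.079],[.432,.22,.082]],t)])
E
```

```text
14.775 [ 0.48126233 -0.04750961  0.23178613] [ 0.34210332  0.12722384 -0.0830132 ]
[(np.float64(516.4000000000001), np.float64(394.63000000000005)), (np.float64(646.4000000000001), np.float64(303.49)), (np.float64(514.8), np.float64(404.55)), (np.float64(276.0), np.float64(335.73)), (np.float64(394.0), np.float64(482.9800000000001))]
```

View pics/s6.png

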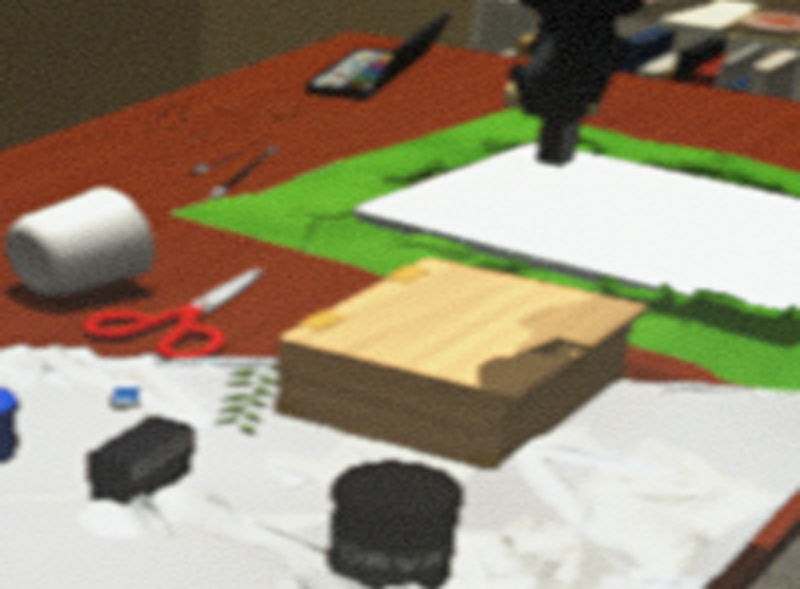

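The lid's front corners appear at (515,393) and (647,304). The shut-lid prediction was (516,395) and (646,303), so it is shut. The larger jar's top is at its original spot (395,483), and the arm is clear.

```bash
python3 -c "
from cell import bot
print(bot.job_done())"
```

```text
the job is handed in; nothing more can be done
None
```

I stood the short black jar upright on the case's bare floor next to the paint tube, let go of it, and shut the lid. I then handed the job in at about 15 s of the 54 s allowed; no verdict was given.

**Jar:** a picture taken after release, with the lid still open, shows it upright at about x = 0, y = -24 mm in the case frame. It can't be seen with the lid down, so I have no check on it after closing.

**Lid:** the fingers stopped at the lid-top height of 79 mm against about 12 N. In the last picture both front corners are within about one pixel of where a shut lid should appear.

**Larger jar:** it stands at its original spot in that picture. The arm is clear of everything, with forces near zero.

**Disagreement:** the cameras placed the short jar up to about 5 mm apart before the grasp. I corrected this with the wrist view, and no check failed.

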